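# Top up the tube carrier and hold it level

## Task

Fetch the specimen tube lying on the wire rest and lay it, without dropping it, on top of the two tubes in the carrier's trough so that it nests in the gap between them and lies along them; let go of it. Then take the carrier by its black handle bar, lift it so that it hangs about 10 cm above the bench, level and with everything still in it, and finish holding it there, steady, carried by the gripper alone. Do not tip the carrier on the way, and leave the two bottles and the slide box where they are.

Things in the scene. Friction and masses are not known exactly. Their poses are not given: they have to be found in the camera images.
- carrier: Loose steel carrier, 0.36 kg empty, 0.61 kg loaded, then balanced about its handle. Base plate 206 (x) by 134 (y), 4 thick. Origin in the underside below the handle, z up. Arched handle over x = 0 along y: posts 12 x 8 at y = -58 and +58, black bar 14 wide (x), 16 tall, 124 long (y), centre 100 and top 108 above the underside. Tube trough on the +x side; jar bay on the -x side.
- handle (a point): Middle of the carrier's black handle bar, 100 above the carrier's underside; axes those of the carrier (bar along y; grip it across x, 14 wide). Below and beside the bar all is free for fingers down to 67 above the underside.
- trough (a point): Centre of the trough's floor, at x = +68 of the carrier, 4 above its underside; carrier's axes. Inside 62 (x) by 76 (y), walls 3 thick, top 30 above the underside. Two tubes lie in it side by side along y, axes 19 and tops 34 above the underside; a third nested on them has its axis 44 to 45 above the underside.
- tube_a: Lower tube in the trough, next to the handle: white plastic specimen tube with a grey screw cap of the same diameter: a plain cylinder, diameter 30, length 70, about 40 g. Origin at its middle, on its axis; its own y axis runs along the cylinder towards the cap (it may be rolled about y).
- tube_b: Lower tube in the trough, away from the handle: white plastic specimen tube with a grey screw cap of the same diameter: a plain cylinder, diameter 30, length 70, about 40 g. Origin at its middle, on its axis; its own y axis runs along the cylinder towards the cap (it may be rolled about y).
- tube_c: The tube to fetch, lying on the wire rest, axis about 36 above the bench: white plastic specimen tube with a grey screw cap of the same diameter: a plain cylinder, diameter 30, length 70, about 40 g. Origin at its middle, on its axis; its own y axis runs along the cylinder towards the cap (it may be rolled about y).
- rest: Fixed rest: grey base plate 60 (x) by 90 (y), 6 thick, with two parallel steel wires 6 thick along y, 18 apart, top 23 above the bench; the tube lies along y in between. The wires together are 24 wide, narrower than the tube. Origin in the underside at the centre.
- jar: Amber jar with white lid, diameter 54, height 62, about 130 g, loose in the carrier's square bay (59 inside, walls to 22) at x = -60; its top is 66 above the carrier's underside. Origin at the centre of its underside. It stays there.
- bottle_1: Bystander: blue stain bottle with white cap, diameter 64, height 140, origin at the centre of its underside. Leave alone.
- bottle_2: Bystander: another such bottle, diameter 64, height 140, origin at the centre of its underside. Leave alone.
- slide_box: Bystander: flat black and grey slide box 92 x 162, 35 high, origin at the centre of its underside. Leave alone.
There are look-alikes about, which are no part of the job. Of the things that look like the jar, take the one that is farthest from the robot's base at the start.

How it is judged:
On the way, in this order (a step that is already met when the one before it is completed fails the run):
1. the third tube lies nested on the two in the trough, let go, the carrier still standing on the bench (x of tube_c in the frame of carrier between 0.058 and 0.078 m and y of tube_c in the frame of carrier between -0.02 and 0.02 m and z of tube_c in the frame of carrier between 0.038 and 0.051 m and angle between the y axis of tube_c and the y axis of carrier, either way round below 0.2 rad and x of tube_a in the frame of carrier between 0.046 and 0.09 m and z of tube_a in the frame of carrier between 0.013 and 0.026 m and x of tube_b in the frame of carrier between 0.046 and 0.09 m and z of tube_b in the frame of carrier between 0.013 and 0.026 m and contact force between tube_c and the fingers below 0.05 N and linear speed of tube_c below 0.05 m/s and height (world z) of carrier below 0.01 m), for 0.3 s.
2. the carrier hangs clear of the bench in the gripper (height (world z) of carrier above 0.05 m and contact force between carrier and the fingers above 1 N), for 0.2 s.
At the end, for the whole second after the job is handed in: Carrier held by its bar in the fingers alone, underside 60-150 mm up, within 0.12 rad of level, still (20 mm/s, 0.1 rad/s); third tube nested within 10 mm across, 20 mm along, 0.2 rad; lower tubes and jar in place; bystanders within 30 mm of their starts (height (world z) of carrier between 0.06 and 0.15 m and angle between carrier's own z axis and vertical below 0.12 rad and linear speed of carrier below 0.02 m/s and angular speed of carrier below 0.1 rad/s and contact force between carrier and the fingers above 1 N and contact force between tube_c and the fingers below 0.05 N and distance between the grasp point and handle below 0.05 m and contact force between carrier and rest below 0.05 N and contact force between carrier and bottle_1 below 0.05 N and contact force between carrier and bottle_2 below 0.05 N and contact force between carrier and slide_box below 0.05 N and x of tube_c in the frame of carrier between 0.058 and 0.078 m and y of tube_c in the frame of carrier between -0.02 and 0.02 m and z of tube_c in the frame of carrier between 0.038 and 0.051 m and angle between the y axis of tube_c and the y axis of carrier, either way round below 0.2 rad and x of tube_a in the frame of carrier between 0.046 and 0.09 m and z of tube_a in the frame of carrier between 0.013 and 0.026 m and x of tube_b in the frame of carrier between 0.046 and 0.09 m and z of tube_b in the frame of carrier between 0.013 and 0.026 m and x of jar in the frame of carrier between -0.068 and -0.052 m and y of jar in the frame of carrier between -0.008 and 0.008 m and z of jar in the frame of carrier between -0.002 and 0.012 m and distance of each of bottle_1, bottle_2, slide_box from where it was at the start of the episode below 0.03 m); the arm keeps its last pose, push and grip.
It fails at once if the carrier is tipped by more than 0.3 rad (angle between carrier's own z axis and vertical above 0.3 rad).
It fails at once if the third tube is dropped (falls freely faster than 0.5 m/s, some 13 mm) (contact force between tube_c and anything else below 0.001 N and linear speed of tube_c above 0.5 m/s).
It fails at once if a bottle or the slide box is pushed more than 30 mm or tipped over (distance of any of bottle_1, bottle_2, slide_box from where it was at the start of the episode above 0.03 m or angle between any of bottle_1, bottle_2, slide_box's own z axis and vertical above 0.3 rad).
It also fails if it takes over 54 s, if anything falls off the work surface, if the arm or the gripper's body presses on something with over 40 N, if the wrist force passes 120 N, or if a joint passes its speed limit or range.

## Robot

A 7-joint arm with a two-finger parallel gripper is mounted at the origin on the work surface. World frame = base frame: x ahead of the robot, y to its left, z up, the work surface at z = 0. Lengths are in m, angles in rad, forces in N, time in s.
With the tool pointing down it reaches from about 0.4 to 0.85 m from the base axis. Payload 10.4 kg.
Tool frame: the origin (TCP) lies between the finger pads; the fingertips stand 19 mm ahead of it and the grasp point (between the pads) is the TCP (manip.tips_ahead is the distance from the TCP to the fingertips, in m); z points along the fingers, y is the line along which they close (so a half turn about z gives the same grasp; the last joint's range is limited). The gripper opens to 85 mm and grips with 20 to 120 N. Pads are 22 mm wide; open, the fingers measure 114 mm over their backs; the gripper's body (76 mm by 85 mm) begins 54 mm behind the grasp point. The pads swing forward as they close: fully open they stand 13 mm farther back than shut.
Start: joints at [1.297, 0.332, -0.065, 1.46, 0.022, 1.35, -0.088], TCP at [0.155, -0.605, 0.226] pointing down, gripper open.
Joint ranges: [-2.6, 2.6], [-0.5, 2.12], [-1.47, 1.34], [0.16, 2.42], [-1.27, 4.41], [0.06, 2.06], [-2.6, 2.6]. Speed limits (rad/s): [2.22, 2.22, 2.79, 2.79, 3.14, 3.14, 3.14].

## Interface

Orientations are given as a unit quaternion [x, y, z, w].
In Python, from workcell import manip, viewer gives the robot as it stands.
- The arm moves only by the tool arm_command, never from a script. Its argument "series" is text: rows parted by semicolons, each of 5 numbers parted by spaces: the closure, from 0 (fully open) to 1 (shut), then the shift along the tool's x, y, z normalised to -1 to 1, where 1 is 0.4 m, then the turn about the tool's z normalised to -1 to 1, where 1 is 180 degrees. In form: jaw tx ty tz spin; .... A call has exactly 10 rows; each row shifts and turns the commanded pose from where the row before left it, along the tool's axes as they then stand; what a row does not reach is not made up. A row lasts 1/8 s, in which the tool goes at most 62.5 mm and 10.7 degrees, less where a joint would pass 70% of its speed; a pose out of reach is approached as far as the arm can. A call with a number of a shift or a turn outside -1 to 1 is refused whole. A call with a gripper value outside its range is refused whole. The fingers move at their own pace and stop on an object; "newtons" is the grip in N (left out, the last holds). Time passes only in rows, so rows that do not move let the fingers close, or fill a call up. It gives the time, the measured TCP pose, the force, the opening and the grip force at its end, in the units of the state.
- manip.get_obs(): the state, without advancing time (a new reading comes with each control period).
- viewer.camera(name): name is "scene" or "side" or "wrist"; returns a dict with "pixels" (420x560x3 uint8, red, green, blue), "intrinsics" (3x3 intrinsics, pixels), "D" ([k1, k2, p1, p2, k3] as OpenCV has them; the pictures are not rectified), "extrinsics" (4x4, takes a point from world to camera coordinates). Camera axes: x right, y up, looking along -z (the intrinsics and any distortion apply to the point x, -y, -z); pixel columns grow to the right and rows downward; lengths in m; the calibration is good to about 2 mm. A picture is of the moment at which its call begins. There is no depth.
- manip.hand_in(): hands the job in; it is judged then, once.
The state is a dict: "clock": time; "joint_pos": joint angles; "joint_velocities": joint speeds; "tau": joint torques, N m; "position": TCP position; "ee_rot": TCP orientation; "ft_force": force on the tool from outside, world axes, zero at the start; "torque": the same for the moment, N m; "grip_width": opening from 0.0 (shut) to 1.0 (fully open); "grasp_force": force on a finger pad.
Only numpy, scipy, OpenCV 4.12 (cv2) and the standard library are available. Lean on these libraries where they do the work, as an engineer would, in place of code of your own. Each camera call takes 0.05 s, during which the arm holds its last target. There are 200 camera calls.

## Working session

There is one attempt and no reset: what is moved stays moved. The work goes in short steps, Python scripts to look and compute and a tool call to move; the robot and the scene stay as the last step left them, time stands still between calls to the robot, and variables do not carry over. Pictures are saved under pics/ and viewed, at most 10 in all, crops included, and the job is handed in when it is done.

Besides the shell and the picture viewer there is one more tool, called after "Request:" as name(argument=value, ...) on one line, values as JSON. arm_command: Moves the arm, as the interface text tells. Scaled input: -1 to 1 covers 0.4 m each way for a shift and 180 degrees each way for a turn. Its arguments: {"type":"object","properties":{"series":{"type":"string"},"newtons":{"type":"number"}},"required":["series"]}

```bash
mkdir -p pics
cat > h.py <<'E'
import numpy as np, cv2
from workcell import manip, viewer
def cam(n):
    c=viewer.camera(n); return {k:np.array(v) for k,v in c.items()}
def ray(c,uv):
    p=cv2.undistortPoints(np.array(uv,float).reshape(-1,1,2),c['intrinsics'],c['D'].astype(float)).reshape(-1,2)
    d=np.c_[p[:,0],-p[:,1],-np.ones(len(p))]
    R=c['extrinsics'][:3,:3];t=c['extrinsics'][:3,3]
    return -R.T@t, d@R
def onz(c,uv,z):
    o,d=ray(c,uv); return o+d*((z-o[2])/d[:,2])[:,None]
def proj(c,P):
    P=np.atleast_2d(P);q=P@c['extrinsics'][:3,:3].T+c['extrinsics'][:3,3]
    q=q*[1,-1,-1]
    return cv2.projectPoints(q,np.zeros(3),np.zeros(3),c['intrinsics'],c['D'].astype(float))[0].reshape(-1,2)
E
python3 - <<'E'
from h import *
ims=[]
for n in ['scene','side','wrist']:
    c=cam(n); np.savez(f'pics/{n}0.npz',**c); cv2.imwrite(f'pics/{n}0.png',c['pixels'][:,:,::-1])
    o,_=ray(c,[[280,210]]); print(n,o,onz(c,[[280,210]],0))
s=manip.get_obs(); print(s['position'],s['ee_rot'],s['clock'],s['grip_width'])
E
```

```text
scene [1.22135845 0.64129978 0.85771316] [[ 0.56943928 -0.02779237  0.        ]]
side [-0.16931373  0.98491785  0.79295924] [[ 0.66445061 -0.09712035  0.        ]]
wrist [ 0.23475584 -0.5855164   0.3741803 ] [[ 0.11127097 -0.62100003  0.        ]]
[ 0.15503906 -0.60517895  0.22490305] [ 9.92148927e-01  1.25060880e-01 -7.93920856e-05 -5.26055351e-04] 0.15 0.9965612946596055
```

View pics/scene0.png

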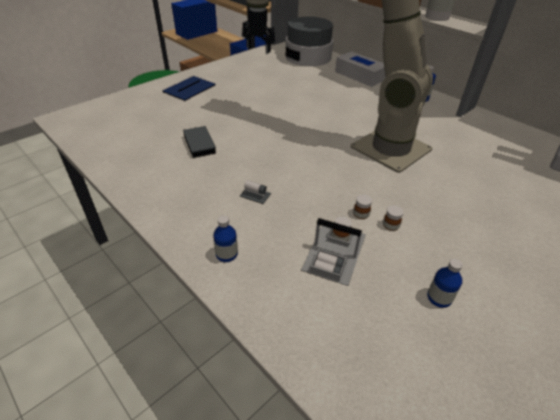

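View pics/side0.png

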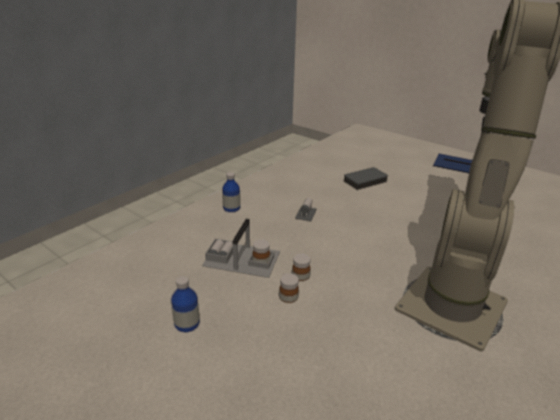

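The scene view shows the carrier at about (335,250) with its black bar from (318,222) to (360,228), and the rest with the tube at (257,190). The side view shows the carrier at (242,258) and the rest at (306,211). I'll enlarge both.

Run:
```python
from h import *
S=cv2.imread('pics/scene0.png');D=cv2.imread('pics/side0.png')
def crop(I,x,y,w,h): return cv2.resize(I[y:y+h,x:x+w],(400,300),interpolation=cv2.INTER_CUBIC)
a=np.hstack([crop(S,295,210,80,60+15),crop(S,235,175,48,36)])
b=np.hstack([crop(D,200,215,88,66),crop(D,285,190,48,36)])
cv2.imwrite('pics/c1.png',np.vstack([a,b]))
cs={n:dict(np.load(f'pics/{n}0.npz')) for n in ['scene','side']}
for n,uv,z in [('scene',[[318,222],[360,228]],.104),('scene',[[257,190]],.036),('side',[[236,240],[248,223]],.104),('side',[[306,207]],.036),('scene',[[226,258],[443,303]],0),('side',[[186,325],[232,209]],0)]:
    print(n,onz(cs[n],uv,z).round(4).tolist())
```

```text
scene [[0.6045, 0.1581, 0.104], [0.5373, 0.2499, 0.104]]
scene [[0.5866, -0.1196, 0.036]]
side [[0.5451, 0.2562, 0.104], [0.5798, 0.1674, 0.104]]
side [[0.5702, -0.1237, 0.036]]
scene [[0.8195, 0.016, 0.0], [0.5, 0.5085, 0.0]]
side [[0.4896, 0.4995, 0.0], [0.8011, 0.0102, 0.0]]
```

View pics/c1.png

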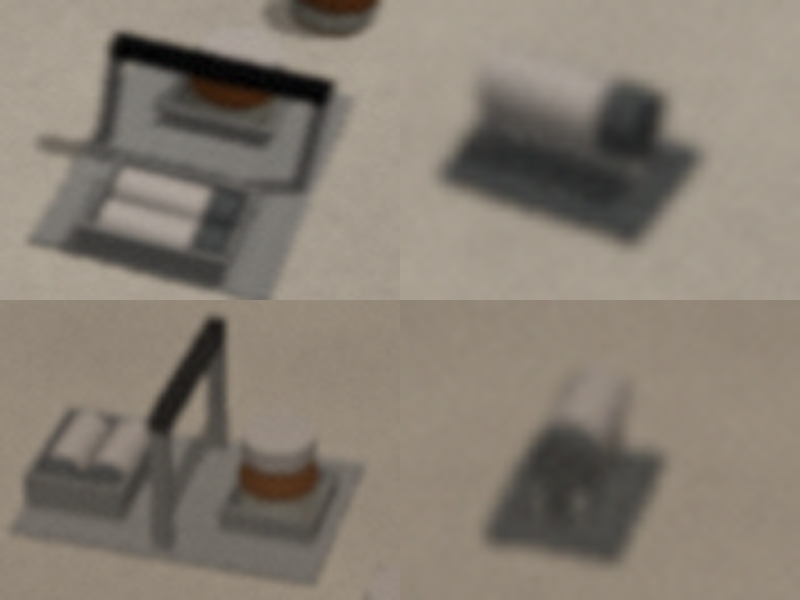

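Enlarged, the bar runs from (113,40) to (332,95) in the top left tile. The trough with its two tubes is on the far side (+x), and the jar sits in the bay towards the robot. The tube to fetch lies with its cap on the right in the scene view. I'll move above the tube.

Request:
arm_command(series="0 0.06 -0.04 0 0; 0 0.12 -0.083 0 0; 0 0.12 -0.083 0 0; 0 0.12 -0.083 0 0; 0 0.12 -0.083 0 0; 0 0.12 -0.083 0 0; 0 0.12 -0.083 0 0; 0 0.12 -0.083 0 0; 0 0.12 -0.083 0 0; 0 0.06 -0.04 0 0")

```text
clock: 1.4
position: [0.5015, -0.2065, 0.2254]
ee_rot: [0.992, 0.127, 0.0, -0.0]
ft_force: [-0.3, -0.8, 0.7]
grip_width: 1.002
grasp_force: 0.0
```

Run:
```python
from h import *
s=manip.get_obs(); print(s['position'],s['ee_rot'],s['clock'],s['joint_pos'])
c=cam('wrist'); np.savez('pics/w1.npz',**c); cv2.imwrite('pics/w1.png',c['pixels'][:,:,::-1])
print(proj(c,[[.577,-.12,.036]]))
```

```text
[ 0.50145539 -0.20654429  0.22543004] [ 9.91898071e-01  1.27035393e-01  2.29908309e-04 -4.15835269e-04] 1.4 [ 0.71150754  0.18198237 -0.45379993  1.6618098   0.08108968  1.31656772
 -1.07222991]
[[206.64567786  79.45633596]]
```

View pics/w1.png

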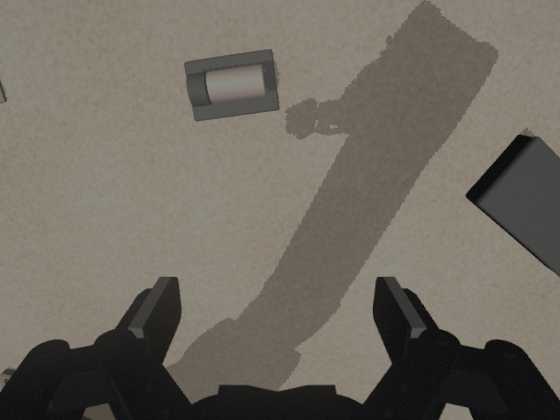

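The wrist view shows the rest with corners at (185,62), (273,50), (279,111) and (195,121). The tube runs from the cap end at about (188,89) to the white end at about (266,81).

Run:
```python
from h import *
c=dict(np.load('pics/w1.npz')); I=c['pixels']
r=onz(c,[[185,62],[273,50],[279,111],[195,121]],.006); print('rest',r.round(4).tolist(),r.mean(0))
roi=np.zeros(I.shape[:2],np.uint8); roi[55:115,196:275]=1
m=((I.min(2)>135)&(roi>0)).astype(np.uint8); m=cv2.morphologyEx(m,cv2.MORPH_OPEN,np.ones((5,5)))
n,l,st,_=cv2.connectedComponentsWithStats(m); k=1+st[1:,4].argmax(); print(st[k])
ys,xs=np.where(l==k); b=cv2.boxPoints(cv2.minAreaRect(np.c_[xs,ys].astype(np.float32))); print(b)
p=onz(c,b,.036); print(p.round(4).tolist())
e=onz(c,[[188.5,89],[266,81]],.036); print('ends',e, np.linalg.norm(e[1]-e[0]),e.mean(0),np.degrees(np.arctan2(*(e[0]-e[1])[[1,0]])))
e=r[0]+r[3]-r[1]-r[2]; print(np.degrees(np.arctan2(e[1],e[0])))
print(I[85,180:280:4].min(1), I[40:130:4,235].min(1))
```

```text
rest [[0.5879, -0.0894, 0.006], [0.6205, -0.1726, 0.006], [0.5646, -0.1934, 0.006], [0.5328, -0.1104, 0.006]] [ 0.57645346 -0.1414352   0.006     ]Traceback (most recent call last):
  File "<stdin>", line 6, in <module>
ValueError: attempt to get argmax of an empty sequence
```

Run:
```python
from h import *
c=dict(np.load('pics/w1.npz')); I=c['pixels']
r=onz(c,[[185,62],[273,50],[279,111],[195,121]],.006)
e=r[0]+r[3]-r[1]-r[2]; print(np.degrees(np.arctan2(e[1],e[0])))
for row in (75,81,87,93): print(I[row,180:284:3].mean(1).astype(int))
for col in (197,215,240,255): print(I[50:120:3,col].mean(1).astype(int))
e=onz(c,[[188.5,89],[266,81]],.036); print('ends',e, np.linalg.norm(e[1]-e[0]),e.mean(0),np.degrees(np.arctan2(*(e[0]-e[1])[[1,0]])))
```

```text
111.16055420059388
[124 129  93  63  64  63  66  64  56 115 116 120 122 121 124 125 126 126
 127 127 128 129 129 129 131 130 132 129  68  67  67  66  99 119 130]
[128 129  94  75  74  74  74  74  59 132 132 133 133 134 134 134 134 135
 135 136 136 135 135 134 135 134 135 134  71  67  68  67  92 123 128]
[129 126 111  81  81  80  79  80  77 125 134 135 135 133 133 133 132 131
 132 133 132 131 131 131 130 130 129 129  92  67  68  68  74 127 129]
[132 127 131  77  78  77  78  78  78  53 127 126 126 123 123 122 120 121
 120 118 118 117 116 116 114 114 112 110 105  77  82  82  73 130 133]
[128 131 130 108  83  83  81  83  63  69  73  76  79  80  80  75  72  67
  61  84  83  83  83  83]
[125 126 113  82  82  83  69  97 114 127 131 134 134 131 128 120 110  94
  83  82  83  83  82 125]
[129  88  84  82  82  72 101 115 126 132 136 134 132 130 121 112  92  81
  83  83  83  82 127 126]
[128  82  83  82  78  92 109 122 128 134 135 132 131 125 117 103  83  83
  82  82  82  99 128 131]
ends [[ 0.56443505 -0.10498658  0.036     ]
 [ 0.58931452 -0.17415892  0.036     ]] 0.0735105524654554 [ 0.57687478 -0.13957275  0.036     ] 109.78232149021966
```

Request:
arm_command(series="0 0.112 -0.0566 0 0; 0 0.112 -0.0566 0 0; 0 0 0 0 -0.059; 0 0 0 0 -0.059; 0 0 0 0 -0.059; 0 0 0 0 -0.059; 0 0 0 0 -0.059; 0 0 0 0 -0.059; 0 0 0 0 -0.059; 0 0 0 0 -0.059")

```text
clock: 2.7
position: [0.575, -0.1442, 0.2252]
ee_rot: [0.645, 0.764, -0.0, -0.0]
ft_force: [-0.8, 0.0, -0.5]
grip_width: 0.999
grasp_force: 0.0
```

```bash
cat >> h.py <<'E'
from scipy.spatial.transform import Rotation as Ro
def togo(P,yaw):
    s=manip.get_obs(); R=Ro.from_quat(s['ee_rot']).as_matrix()
    y=np.degrees(np.arctan2(R[1,0],R[0,0])); d=(yaw-y+90)%180-90
    print('pos',s['position'].round(4),'yaw %.2f tiltz %s'%(y,R[:,2].round(4)),'tool shift/0.4',(R.T@(np.array(P)-s['position'])/.4).round(4),'spin %.4f'%(-d/180),'t',s['clock'],'q',s['joint_pos'].round(2),'grip',s['grip_width'],s['grasp_force'])
E
python3 - <<'E'
from h import *
print(manip.tips_ahead)
togo([.577,-.140,.046],110.7)
E
```

```text
0.019
pos [ 0.575  -0.1442  0.2252] yaw 99.67 tiltz [-6.e-04 -1.e-04 -1.e+00] tool shift/0.4 [0.0095 0.0069 0.448 ] spin -0.0613 t 2.7 q [ 0.73  0.34 -0.71  1.52  0.22  1.36  0.18] grip 0.9991628632717183 0.0
```

Request:
arm_command(series="0 0.0095 0.007 0 0; 0 0 0 0 -0.031; 0 0 0 0 -0.03; 0 0 0 0.04 0; 0 0 0 0.06 0; 0 0 0 0.06 0; 0 0 0 0.05 0; 0 0 0 0.02 0; 0 0 0 0 0; 0 0 0 0 0")

```text
clock: 3.95
position: [0.578, -0.1397, 0.1344]
ee_rot: [0.572, 0.821, 0.0, 0.001]
ft_force: [-0.9, -0.1, -0.6]
grip_width: 0.998
grasp_force: 0.0
```

Run:
```python
from h import *
togo([.577,-.140,.046],110.7)
c=cam('wrist'); np.savez('pics/w2.npz',**c); I=c['pixels'][:,:,::-1].copy()
cv2.imwrite('pics/w2.png',I)
```

```text
pos [ 0.578  -0.1397  0.1344] yaw 110.28 tiltz [ 1.3e-03 -4.0e-04 -1.0e+00] tool shift/0.4 [ 0.0003 -0.0029  0.2209] spin -0.0023 t 3.95 q [ 0.73  0.42 -0.71  1.63  0.29  1.2   0.31] grip 0.9981192712103933 0.0
```

View pics/w2.png

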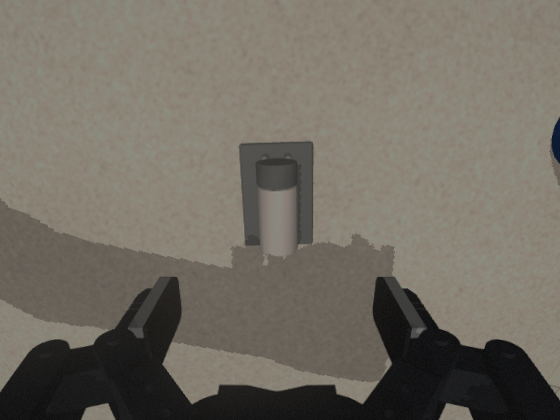

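The tube is centred between the fingers at column 278, with its cap end at row 158 and its white end at about row 257.

Run:
```python
from h import *
c=dict(np.load('pics/w2.npz')); I=c['pixels']
print(I[230:290:2,278].mean(1).astype(int)); print(I[150:180:2,277].mean(1).astype(int))
a=onz(c,[[277,158]],.051)[0]; b=onz(c,[[278,257]],.045)[0]; b2=onz(c,[[278,257]],.051)[0]
print(a,b,b2,(a+b2)/2)
```

```text
[133 132 133 132 133 132 132 132 132 133 131 132 131 112  97 100  97 102
  98  98 100 100 101 100  99  99  98  98 100  98]
[80 81 79 79 64 54 52 51 76 76 78 75 76 78 77]
[ 0.5628322  -0.10212907  0.051     ] [ 0.5906278  -0.17494484  0.045     ] [ 0.58955461 -0.1721151   0.051     ] [ 0.57619341 -0.13712208  0.051     ]
```

Request:
arm_command(series="0 0 -0.003 0.02 -0.002; 0 0 0 0.05 0; 0 0 0 0.05 0; 0 0 0 0.05 0; 0 0 0 0.035 0; 0 0 0 0.016 0; 0 0 0 0 0; 0.6 0 0 0 0; 1 0 0 0 0; 1 0 0 0 0", newtons=25)

```text
clock: 5.25
position: [0.5765, -0.1402, 0.0455]
ee_rot: [0.569, 0.822, 0.0, 0.0]
ft_force: [0.3, 0.3, 0.4]
grip_width: 0.378
grasp_force: 0.0
```

Request:
arm_command(series="1 0 0 0 0; 1 0 0 0 0; 1 0 0 0 0; 1 0 0 0 0; 1 0 0 -0.01 0; 1 0 0 -0.02 0; 1 0 0 -0.04 0; 1 0 0 -0.08 0; 1 0 0 -0.1 0; 1 0 0 -0.1 0")

```text
clock: 6.5
position: [0.5764, -0.1399, 0.1876]
ee_rot: [0.569, 0.823, 0.0, 0.0]
ft_force: [0.7, -0.9, 0.8]
grip_width: -0.003
grasp_force: 0.0
```

Run:
```python
from h import *
togo([.50,.10,.24],122)
```

```text
pos [ 0.5764 -0.1399  0.1876] yaw 110.69 tiltz [ 9.e-04 -3.e-04 -1.e+00] tool shift/0.4 [ 0.6284  0.0334 -0.1313] spin -0.0628 t 6.5 q [ 0.75  0.37 -0.73  1.57  0.26  1.29  0.34] grip -0.0026743870290007236 0.0
```

The fingers shut on nothing, so I'll look at where the tube is now.

Run:
```python
from h import *
c=cam('wrist'); np.savez('pics/w3.npz',**c); I=c['pixels'][:,:,::-1].copy()
cv2.imwrite('pics/w3.png',I)
```

```text
(no output)
```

View pics/w3.png

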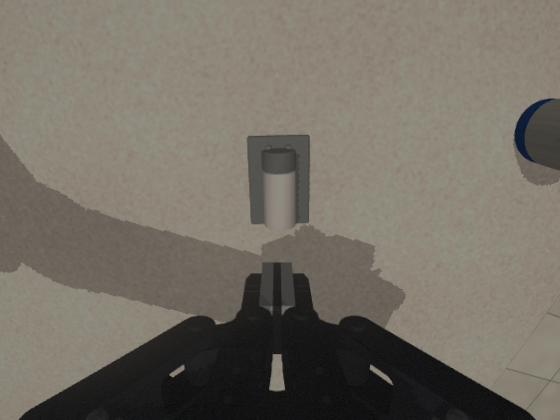

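Request:
arm_command(series="0 0 0 0 0; 0 0 0 0 0; 0 0 0 0 0; 0 0 0 0 0; 0 0 0 0 0; 0 0 0 0 0; 0 0 0 0 0; 0 0 0 0 0; 0 0 0 0 0; 0 0 0 0 0")

```text
clock: 7.8
position: [0.5764, -0.1401, 0.1851]
ee_rot: [0.569, 0.822, -0.0, 0.0]
ft_force: [-0.1, -0.0, -0.3]
grip_width: 0.999
grasp_force: 0.0
```

Run:
```python
from h import *
for f,P,uvs in [('w2',[.578,-.1397,.1344],[[160,277],[179,279],[379,279],[397,277]]),('w3',[.5764,-.1399,.1876],[[263,263],[276,263],[292,263],[263,305],[291,305]])]:
    c=dict(np.load(f'pics/{f}.npz')); a=np.radians(110.5); x=np.array([np.cos(a),np.sin(a),0]); y=np.array([x[1],-x[0],0]); P=np.array(P)
    o,d=ray(c,uvs)
    for off in (.011,0,-.011):
        t=((P+off*x-o)@x)/(d@x); Q=o+d*t[:,None]-P; print(f,off,'y',(Q@y).round(4),'ahead',(-Q[:,2]).round(4))
```

```text
w2 0.011 y [-0.0498 -0.0414  0.0405  0.0484] ahead [-0.025  -0.0265 -0.027  -0.0256]
w2 0 y [-0.0573 -0.0476  0.0468  0.056 ] ahead [-0.006  -0.0078 -0.0083 -0.0067]
w2 -0.011 y [-0.0647 -0.0537  0.0532  0.0635] ahead [0.013  0.011  0.0103 0.0122]
w3 0.011 y [-0.0076 -0.0018  0.0054 -0.0063  0.0037] ahead [-0.0127 -0.0127 -0.0126 -0.0448 -0.0447]
w3 0 y [-0.0085 -0.0018  0.0064 -0.0071  0.0045] ahead [ 0.0082  0.0083  0.0083 -0.0288 -0.0287]
w3 -0.011 y [-0.0094 -0.0018  0.0075 -0.0078  0.0053] ahead [ 0.0291  0.0292  0.0292 -0.0128 -0.0127]
```

Run:
```python
from h import *
s=manip.get_obs(); print(s['position'])
T=[]
for n in ['scene','side']:
    c=cam(n); np.savez(f'pics/{n}1.npz',**c); I=c['pixels'][:,:,::-1].copy()
    u=proj(c,[s['position'],s['position']-[0,0,.019],[.577,-.14,.036]]); print(n,u.round(1).tolist())
    x,y=(u[0]+u[2])/2; x=int(x)-40;y=int(y)-60
    k=cv2.resize(I[y:y+120,x:x+80],(400,600),interpolation=cv2.INTER_CUBIC); print(n,'org',x,y)
    for i,p in enumerate(u): cv2.drawMarker(k,tuple(int(v) for v in (p-[x,y]+.5)*5),[(0,0,255),(0,255,0),(255,0,255)][i],cv2.MARKER_CROSS,12,1)
    T.append(k)
cv2.imwrite('pics/c2.png',np.hstack(T))
```

```text
[ 0.57635843 -0.14007755  0.18514394]
scene [[254.2, 147.5], [254.4, 152.7], [255.2, 185.8]]
scene org 214 106
side [[309.6, 166.2], [309.3, 171.3], [307.1, 204.6]]
side org 268 125
```

View pics/c2.png

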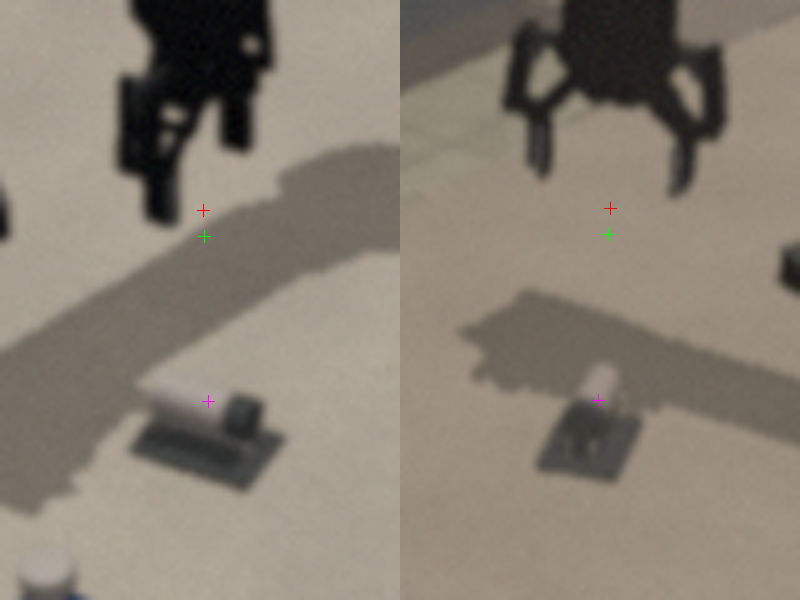

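The red marker (reported TCP) appears about 20 mm below the middle of the open fingertips, while the tube marker fits the tube. So the true fingertips are roughly 25–30 mm shorter than the reported TCP implies. I'll calibrate this by touching the bench gently on both sides of the rest with the fingers open.

Request:
arm_command(series="0 0 0 0.04 0; 0 0 0 0.08 0; 0 0 0 0.1 0; 0 0 0 0.08 0; 0 0 0 0.06 0; 0 0 0 0.04 0; 0 0 0 0.02 0; 0 0 0 0.0125 0; 0 0 0 0 0; 0 0 0 0 0")

```text
clock: 9.15
position: [0.5768, -0.1402, 0.0128]
ee_rot: [0.569, 0.822, 0.0, 0.001]
ft_force: [1.3, -0.4, -0.4]
grip_width: 1.004
grasp_force: 0.0
```

Request:
arm_command(series="0 0 0 0.01 0; 0 0 0 0.01 0; 0 0 0 0.01 0; 0 0 0 0.008 0; 0 0 0 0.005 0; 0 0 0 0.005 0; 0 0 0 0.005 0; 0 0 0 0.005 0; 0 0 0 0 0; 0 0 0 0 0")

```text
clock: 10.4
position: [0.5764, -0.1401, -0.011]
ee_rot: [0.569, 0.822, -0.0, 0.0]
ft_force: [0.1, 1.2, -0.0]
grip_width: 0.999
grasp_force: 0.0
```

Request:
arm_command(series="0 0 0 0.005 0; 0 0 0 0.005 0; 0 0 0 0.0025 0; 0 0 0 0.0025 0; 0 0 0 0.0025 0; 0 0 0 0.0025 0; 0 0 0 0 0; 0 0 0 0 0; 0 0 0 0 0; 0 0 0 0 0")

```text
clock: 11.65
position: [0.5764, -0.1401, -0.0188]
ee_rot: [0.569, 0.822, -0.0, 0.0]
ft_force: [-2.6, 0.8, 5.6]
grip_width: 0.999
grasp_force: 2.7
```

Contact happens at a reported z of −0.0188, so the true tool is about 24.5 mm shorter than reported. I'll raise to a reported z of 0.020 and grip.

Request:
arm_command(series="0 0 0 -0.0375 0; 0 0 0 -0.03 0; 0 0 0 -0.03 0; 0 0 0 0 0; 0.5 0 0 0 0; 0.6 0 0 0 0; 1 0 0 0 0; 1 0 0 0 0; 1 0 0 0 0; 1 0 0 0 0", newtons=25)

```text
clock: 12.9
position: [0.578, -0.1393, 0.0207]
ee_rot: [0.568, 0.823, 0.001, 0.001]
ft_force: [5.1, 2.4, 2.6]
grip_width: 0.34
grasp_force: 29.0
```

Run:
```python
from h import *
togo([.50,.10,.2],122)
```

```text
pos [ 0.578  -0.1393  0.0207] yaw 110.71 tiltz [ 3.3e-03  6.0e-04 -1.0e+00] tool shift/0.4 [ 0.6282  0.0307 -0.4486] spin -0.0627 t 12.9 q [ 0.69  0.55 -0.66  1.72  0.39  1.    0.24] grip 0.3395856544128163 29.016774594783783
```

Request:
arm_command(series="1 0 0 -0.01 0; 1 0 0 -0.02 0; 1 0 0 -0.04 0; 1 0 0 -0.07 0; 1 0 0 -0.08 0; 1 0 0 -0.08 0; 1 0 0 -0.08 0; 1 0 0 -0.07 0; 1 0 0 -0.04 0; 1 0 0 -0.01 0")

```text
clock: 14.15
position: [0.5766, -0.1401, 0.2209]
ee_rot: [0.569, 0.822, 0.0, 0.001]
ft_force: [-0.1, 0.6, -1.4]
grip_width: 0.337
grasp_force: 28.7
```

Request:
arm_command(series="1 0.02 0.01 0 0; 1 0.05 0.03 0 0; 1 0.08 0.05 0 0; 1 0.09 0.05 0 0; 1 0.09 0.05 0 0; 1 0.08 0.05 0 0; 1 0.06 0.03 0 0; 1 0.02 0.013 0 0; 1 0 0 0 0; 1 0 0 0 0")

```text
clock: 15.4
position: [0.6131, 0.0816, 0.2196]
ee_rot: [0.57, 0.822, -0.0, 0.0]
ft_force: [0.6, -0.9, -0.4]
grip_width: 0.341
grasp_force: 28.7
```

Run:
```python
from h import *
togo([.614,.086,.2],122)
c=cam('wrist'); np.savez('pics/w4.npz',**c); I=c['pixels'][:,:,::-1].copy()
cv2.imwrite('pics/w4.png',I)
```

```text
pos [0.6131 0.0816 0.2196] yaw 110.56 tiltz [-4.e-04 -8.e-04 -1.e+00] tool shift/0.4 [0.0095 0.0059 0.0489] spin -0.0635 t 15.4 q [ 0.4   0.43 -0.8   1.45  0.31  1.39 -0.06] grip 0.3413713185987885 28.68750751018524
```

View pics/w4.png

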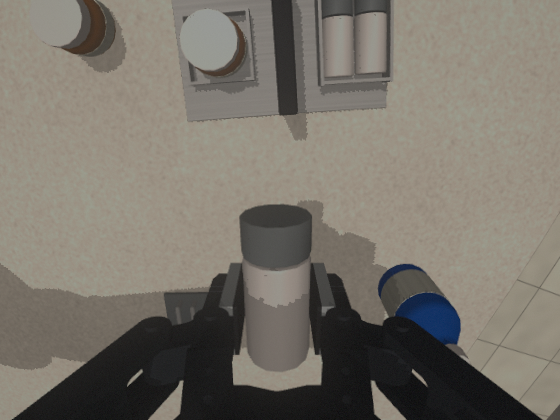

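The wrist view shows the carrier nearly aligned with the tool. Its base front edge runs from (187,121) to (387,107), the bar's centre line goes from (282,0) to (288,114), and the trough is on the right with its near wall at row 83. The held tube is square in the fingers.

Run:
```python
from h import *
c=dict(np.load('pics/w4.npz')); I=c['pixels']
A=onz(c,[[187,121],[387,107]],.004); e=A[1]-A[0]; print('base',A.round(4).tolist(),np.linalg.norm(e),np.degrees(np.arctan2(e[1],e[0])))
g=I.mean(2)
L=[]
for r in range(10,108,4):
    row=g[r,260:310]; d=np.where(row<45)[0]; L.append([260+d.min()-.5,260+d.max()+.5,r]) 
L=np.array(L); print(L[::6])
for k in (0,1):
    B=onz(c,L[:,[k,2]],.108); f=np.polyfit(B[:,1],B[:,0],1); print('bar edge',np.degrees(np.arctan2(1,f[0])),B[0],B[-1])
M=onz(c,np.c_[L[:,:2].mean(1),L[:,2]],.108); v=M[0]-M[-1]; print('yaw y',np.degrees(np.arctan2(v[1],v[0])))
u=v[:2]/np.linalg.norm(v[:2])
E_=onz(c,[[288,114]],.108)[0]; print('near end',E_, 'handle',E_[:2]+.062*u)
m=A.mean(0)[:2]; print('from base',m+.067*u)
R=onz(c,[[319,83],[392,82]],.03);print('trough near',R, R.mean(0)[:2]+.041*u)
for z in (.06,):pass
print(g[100:120,288].astype(int))
```

```text
base [[0.5044, 0.1002, 0.004], [0.6934, 0.1867, 0.004]] 0.20782749129111838 24.581142929066345Traceback (most recent call last):
  File "<stdin>", line 7, in <module>
    return umr_minimum(a, axis, None, out, keepdims, initial, where)
ValueError: zero-size array to reduction operation minimum which has no identity
```

```bash
cat > bar.py <<'E'
from h import *
c=dict(np.load('pics/w4.npz')); g=c['pixels'].mean(2)
print(g[50,262:305].astype(int), g[100:122,288].astype(int))
L=[]
for r in range(6,106,4):
    d=np.where(g[r,255:315]<70)[0]
    if len(d): L.append([255+d.min()-.5,255+d.max()+.5,r])
L=np.array(L); print(len(L),L[::6].tolist())
M=onz(c,np.c_[L[:,:2].mean(1),L[:,2]],.108); f=np.polyfit(M[:,1],M[:,0],1); print('yaw y',np.degrees(np.arctan2(1,f[0])))
u=np.array([f[0],1]);u/=np.linalg.norm(u)
W=onz(c,L[:,[0,2]],.108)-onz(c,L[:,[1,2]],.108); print('width',np.linalg.norm(W,axis=1).mean())
E_=onz(c,[[288,114]],.108)[0]; print('near end',E_, 'handle',E_[:2]+.062*u)
A=onz(c,[[187,121],[387,107]],.004); print('from base',A.mean(0)[:2]+.067*u)
R=onz(c,[[319,83],[392,82]],.03);print('trough near',R, R.mean(0)[:2]+.041*u)
E
python3 bar.py
```

```text
[126 125 126 126 127 126 126 126 126 127 126 127  91  54  45  48  48  47
  47  45  46  47  49  47  47  45  46  46  47  47  45  44  56  93  93  93
  93  92  92  92  97 116 120] [ 49  50  51  49  49  48  51  50  51  51  50  50  51  49  51 111 112 112
 112 110 109 111]
25 [[271.5, 291.5, 6.0], [273.5, 293.5, 30.0], [274.5, 294.5, 54.0], [276.5, 295.5, 78.0], [277.5, 296.5, 102.0]]
yaw y 114.43876349997447
width 0.013906560807233926
near end [0.59546429 0.14778133 0.108     ] handle [0.56981362 0.20422637]
from base [0.5711471  0.20442222]
trough near [[0.61611363 0.18122791 0.03      ]
 [0.68001646 0.20715702 0.03      ]] [0.63110251 0.23151903]
```

Request:
arm_command(series="1 0.02 0.01 0 0; 1 0.05 0.025 0 0; 1 0.07 0.035 0 0; 1 0.07 0.04 0 0; 1 0.06 0.035 0 0; 1 0.045 0.022 0 0; 1 0.02 0.01 0 0; 1 0 0 0 -0.022; 1 0 0 0 0; 1 0 0 0 0")

```text
clock: 16.7
position: [0.6322, 0.233, 0.2199]
ee_rot: [0.541, 0.841, -0.0, 0.0]
ft_force: [-0.1, -0.2, 0.0]
grip_width: 0.337
grasp_force: 28.7
```

Run:
```python
from h import *
togo([.632,.232,.030],114.5)
c=cam('wrist'); np.savez('pics/w5.npz',**c)
```

```text
pos [0.6322 0.233  0.2199] yaw 114.50 tiltz [ 2.e-04 -3.e-04 -1.e+00] tool shift/0.4 [-0.0019 -0.0015  0.4748] spin -0.0000 t 16.7 q [ 0.12  0.57 -0.81  1.29  0.4   1.45 -0.24] grip 0.3371649083027759 28.66866946220398
```

Request:
arm_command(series="1 -0.002 -0.001 0.03 0; 1 0 0 0.07 0; 1 0 0 0.09 0; 1 0 0 0.09 0; 1 0 0 0.07 0; 1 0 0 0.05 0; 1 0 0 0.03 0; 1 0 0 0.015 0; 1 0 0 0 0; 1 0 0 0 0")

```text
clock: 18.0
position: [0.6325, 0.233, 0.0428]
ee_rot: [0.54, 0.842, 0.0, 0.0]
ft_force: [0.5, 0.2, -0.5]
grip_width: 0.339
grasp_force: 28.7
```

Request:
arm_command(series="1 0 0 0.01 0; 1 0 0 0.005 0; 1 0 0 0.005 0; 1 0 0 0.005 0; 1 0 0 0.002 0; 1 0 0 0 0; 1 0 0 0 0; 1 0 0 0 0; 1 0 0 0 0; 1 0 0 0 0")

```text
clock: 19.25
position: [0.632, 0.2327, 0.0311]
ee_rot: [0.54, 0.842, -0.0, 0.0]
ft_force: [0.7, 0.0, -0.6]
grip_width: 0.333
grasp_force: 28.7
```

Run:
```python
from h import *
togo([.632,.232,.030],114.5)
c=cam('wrist'); np.savez('pics/w6.npz',**c); cv2.imwrite('pics/w6.png',c['pixels'][:,:,::-1])
```

```text
pos [0.632  0.2327 0.0311] yaw 114.63 tiltz [ 1.e-04 -1.e-04 -1.e+00] tool shift/0.4 [-0.0016 -0.0008  0.0028] spin 0.0007 t 19.25 q [ 0.09  0.72 -0.74  1.48  0.52  1.14 -0.31] grip 0.3333632275175483 28.66801679134369
```

View pics/w6.png

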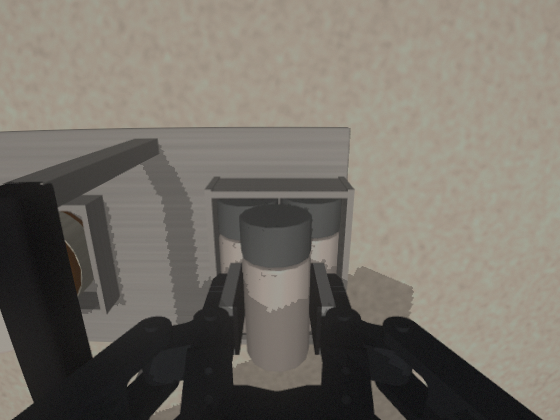

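The held tube (column 276) sits over the seam between the two lower tubes (column 279), inside the trough walls. I'll ease it down to contact.

Request:
arm_command(series="1 -0.001 0 0.0025 0; 1 0 0 0 0; 1 0 0 0.0025 0; 1 0 0 0 0; 1 0 0 0 0; 1 0 0 0 0; 1 0 0 0 0; 1 0 0 0 0; 1 0 0 0 0; 1 0 0 0 0")

```text
clock: 20.55
position: [0.6329, 0.2328, 0.03]
ee_rot: [0.54, 0.842, 0.001, 0.001]
ft_force: [1.1, 0.9, 4.4]
grip_width: 0.339
grasp_force: 29.1
```

Request:
arm_command(series="0.64 0 0 0 0; 0.6 0 0 0 0; 0.55 0 0 0 0; 0.5 0 0 0 0; 0.42 0 0 0 0; 0.42 0 0 0 0; 0.42 0 0 0 0; 0.42 0 0 0 0; 0.42 0 0 0 0; 0.42 0 0 0 0")

```text
clock: 21.8
position: [0.6326, 0.2325, 0.0294]
ee_rot: [0.54, 0.842, 0.0, 0.0]
ft_force: [4.1, 1.8, 2.8]
grip_width: 0.58
grasp_force: 0.0
```

Request:
arm_command(series="0.42 0 0 -0.01 0; 0.42 0 0 -0.03 0; 0.42 0 0 -0.06 0; 0.42 0 0 -0.08 0; 0.42 0 0 -0.08 0; 0.42 0 0 -0.08 0; 0.42 0 0 -0.06 0; 0.42 0 0 -0.03 0; 0.42 0 0 0 0; 0.42 0 0 0 0")

```text
clock: 23.05
position: [0.6317, 0.2321, 0.2001]
ee_rot: [0.54, 0.842, -0.001, -0.0]
ft_force: [-0.1, -0.8, -0.3]
grip_width: 0.579
grasp_force: 0.0
```

Run:
```python
from h import *
togo([.5702,.2043,.15],114.5)
c=cam('wrist'); np.savez('pics/w7.npz',**c); 
T=[cv2.resize(c['pixels'][:,:,::-1],(400,300))]
for n in ['scene','side']:
    c=cam(n); u=proj(c,[[.60,.22,.05]])[0].astype(int); x,y=u-[40,30]
    T.append(cv2.resize(c['pixels'][y:y+60,x:x+80,::-1],(400,300),interpolation=cv2.INTER_CUBIC))
cv2.imwrite('pics/c3.png',np.vstack([np.hstack(T[:2]),np.hstack([T[2],T[2]*0])]))
```

```text
pos [0.6317 0.2321 0.2001] yaw 114.64 tiltz [-1.3e-03 -7.0e-04 -1.0e+00] tool shift/0.4 [ 0.001  -0.1686  0.1255] spin 0.0008 t 23.05 q [ 0.12  0.58 -0.81  1.32  0.41  1.42 -0.24] grip 0.5791893650420106 0.0
```

View pics/c3.png

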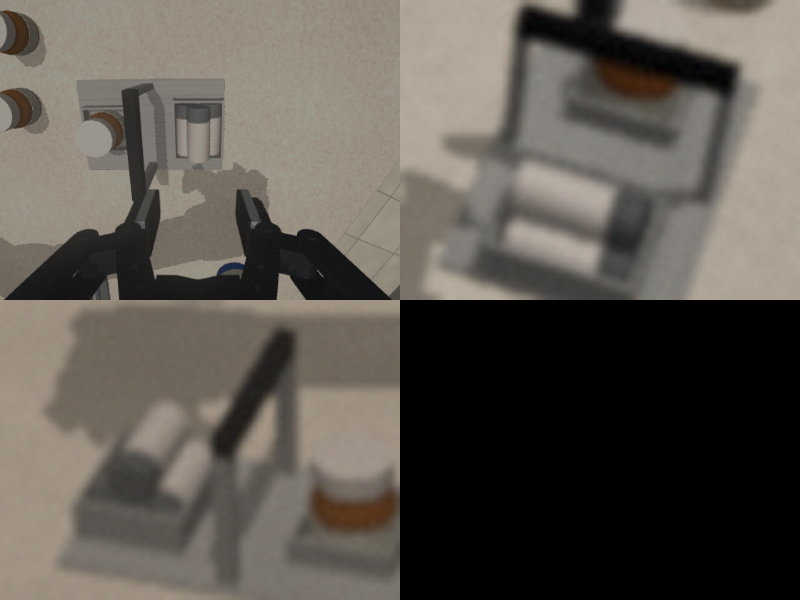

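Tube C is nested on the two lower tubes in all three views. I'll refine the bar pose numerically from the latest wrist picture.

Run:
```python
from h import *
c=dict(np.load('pics/w7.npz')); g=c['pixels'].mean(2)
L=[]
for r in range(130,250,6):
    row=g[r,160:240]; d=np.where(row<65)[0]
    if len(d): L.append([160+d.min()-.5,160+d.max()+.5,r])
L=np.array(L); print(L[::3].tolist())
M=onz(c,L[:,[0,2]],.108); f=np.polyfit(M[:,1],M[:,0],1); u=np.array([f[0],1]);u/=np.linalg.norm(u)
print('yaw',np.degrees(np.arctan2(u[1],u[0])))
n=np.array([u[1],-u[0]]); W=onz(c,L[:,[1,2]],.108)-M; print('w',(W[:,:2]@n).round(4))
h=np.array([.5702,.2043]); print('left edge offset of expected handle', ((M[:,:2]-h)@n).mean())
print('far end', g[112:135,186].astype(int), g[112:135,180].astype(int))
for r in (122,125,128): print(r,((onz(c,[[184,r]],.108)[0,:2]-h)@u))
```

```text
[[170.5, 199.5, 130.0], [171.5, 194.5, 148.0], [159.5, 195.5, 166.0], [160.5, 197.5, 184.0], [160.5, 198.5, 202.0], [178.5, 200.5, 220.0], [180.5, 217.5, 238.0]]
yaw 113.6286763402124
w [0.0204 0.0163 0.0163 0.0164 0.0172 0.0166 0.0262 0.0271 0.0272 0.0274
 0.026  0.0277 0.0286 0.0303 0.0159 0.0168 0.0161 0.0308 0.0287 0.0265]
left edge offset of expected handle -0.013154887275382767
far end [119 119 121 120 120 120 124 121 108  83  75  76  55  47  49  47  46  47
  47  48  49  48  47] [120 118 122 120 119 122 124 121 118 116 107  85  55  46  45  45  49  47
  48  49  48  50  47]
122 0.06392899618978201
125 0.06188861931213351
128 0.059838879097588685
```

Run:
```python
from h import *
c=dict(np.load('pics/w7.npz')); g=c['pixels'].mean(2)
h=np.array([.5702,.2043]); a=np.radians(114.5); u=np.array([np.cos(a),np.sin(a)]); n=np.array([u[1],-u[0]])
for r in (136,142,148,154,214,220,226):
    d=160+np.where(g[r,160:210]<58)[0]; d=d[d>=170]; P=onz(c,[[d.min()-.5,r],[d.max()+.5,r]],.108)[:,:2]-h; print(r,d.min(),d.max(),(P@n).round(4),(P@u).round(4))
```

```text
136 172 193 [-0.008   0.0076] [0.0544 0.0543]
142 172 194 [-0.0083  0.008 ] [0.0502 0.0501]
148 172 194 [-0.0087  0.0077] [0.046  0.0459]
154 173 194 [-0.0084  0.0074] [0.0417 0.0416]
214 179 199 [-0.008  0.008] [-0.0036 -0.0035]
220 179 199 [-0.0084  0.0076] [-0.0084 -0.0083]
226 180 200 [-0.0081  0.008 ] [-0.0132 -0.0132]
```

Request:
arm_command(series="0.42 0 -0.02 0 0; 0.42 0 -0.04 0 0; 0.42 0 -0.05 0 0; 0.42 0.001 -0.04 0 0; 0.42 0 -0.019 0 0.001; 0.42 0 0 0.02 0; 0.42 0 0 0.05 0; 0.42 0 0 0.06 0; 0.42 0 0 0.02 0; 0.42 0 0 0 0")

```text
clock: 24.45
position: [0.5702, 0.2047, 0.1402]
ee_rot: [0.541, 0.841, -0.0, -0.001]
ft_force: [-0.2, 0.3, -0.3]
grip_width: 0.577
grasp_force: 0.0
```

Run:
```python
from h import *
togo([.570,.2043,.074],114.5)
```

```text
pos [0.5702 0.2047 0.1402] yaw 114.47 tiltz [-1.5e-03 -1.0e-04 -1.0e+00] tool shift/0.4 [-0.0007 -0.0007  0.1654] spin -0.0002 t 24.45 q [ 0.22  0.48 -0.84  1.59  0.37  1.24 -0.25] grip 0.5774268523153505 0.0
```

Request:
arm_command(series="0.42 0 -0.0007 0.03 0; 0.42 0 0 0.05 0; 0.42 0 0 0.05 0; 0.42 0 0 0.025 0; 0.42 0 0 0.01 0; 0.42 0 0 0 0; 0.6 0 0 0 0; 0.7 0 0 0 0; 0.76 0 0 0 0; 0.8 0 0 0 0", newtons=80)

```text
clock: 25.7
position: [0.5704, 0.2044, 0.0752]
ee_rot: [0.541, 0.841, 0.0, 0.0]
ft_force: [-0.1, 0.1, -0.1]
grip_width: 0.198
grasp_force: 0.0
```

Request:
arm_command(series="0.84 0 0 0 0; 0.88 0 0 0 0; 1 0 0 0 0; 1 0 0 0 0; 1 0 0 0 0; 1 0 0 0 0; 1 0 0 0 0; 1 0 0 0 0; 1 0 0 0 0; 1 0 0 0 0")

```text
clock: 26.95
position: [0.5702, 0.2044, 0.0754]
ee_rot: [0.541, 0.841, -0.0, 0.0]
ft_force: [-3.8, -1.6, 4.9]
grip_width: 0.148
grasp_force: 78.5
```

Request:
arm_command(series="1 0 0 -0.004 0; 1 0 0 -0.006 0; 1 0 0 -0.01 0; 1 0 0 -0.015 0; 1 0 0 -0.015 0; 1 0 0 -0.015 0; 1 0 0 -0.015 0; 1 0 0 -0.01 0; 1 0 0 -0.005 0; 1 0 0 0 0")

```text
clock: 28.2
position: [0.5703, 0.2044, 0.1131]
ee_rot: [0.541, 0.841, -0.0, 0.0]
ft_force: [0.2, 0.8, -5.7]
grip_width: 0.151
grasp_force: 78.0
```

Request:
arm_command(series="1 0 0 -0.005 0; 1 0 0 -0.01 0; 1 0 0 -0.02 0; 1 0 0 -0.025 0; 1 0 0 -0.03 0; 1 0 0 -0.025 0; 1 0 0 -0.02 0; 1 0 0 -0.012 0; 1 0 0 -0.006 0; 1 0 0 -0.002 0")

```text
clock: 29.45
position: [0.5702, 0.2044, 0.175]
ee_rot: [0.541, 0.841, -0.0, -0.0]
ft_force: [0.5, 0.5, -6.3]
grip_width: 0.149
grasp_force: 78.0
```

Request:
arm_command(series="1 0 0 0 0; 1 0 0 0 0; 1 0 0 0 0; 1 0 0 0 0; 1 0 0 0 0; 1 0 0 0 0; 1 0 0 0 0; 1 0 0 0 0; 1 0 0 0 0; 1 0 0 0 0")

```text
clock: 30.7
position: [0.5703, 0.2045, 0.1751]
ee_rot: [0.541, 0.841, -0.0, 0.0]
ft_force: [-1.0, -0.0, -6.0]
grip_width: 0.15
grasp_force: 78.0
```

Run:
```python
from h import *
togo([.570,.2043,.175],114.5); print(manip.get_obs()['ft_force'],manip.get_obs()['torque'])
c=cam('side'); g=c['pixels']; g0=dict(np.load('pics/side0.npz'))['pixels']
# expected pixel of lifted bar ends, base corners
a=np.radians(24.5);X=np.array([np.cos(a),np.sin(a),0]);Y=np.array([-X[1],X[0],0]);h=np.array([.570,.2043,.1])
pts={'barN':h+.062*Y+[0,0,.108],'jarlid':h-.06*X+[0,0,.066],'tubec cap':h+.068*X+.033*Y+[0,0,.045],'tubec white':h+.068*X-.01*Y+[0,0,.059],'below base +x':h+.108*X+.06*Y+[0,0,-.003],'base -x':h-.098*X+.06*Y+[0,0,.004],'base +x':h+.098*X+.06*Y+[0,0,.004]}
for k,p in pts.items():
    u=proj(c,p)[0]; x,y=np.round(u).astype(int); print(k,u.round(1),g[y,x])
for e in (-1,1):
    p=np.array([h+e*.095*X+.067*Y+[0,0,z] for z in np.arange(-.012,.016,.002)]); u=np.round(proj(c,p)).astype(int); print(e,g[u[:,1],u[:,0]].mean(1).astype(int))
```

```text
pos [0.5703 0.2045 0.1751] yaw 114.45 tiltz [ 0.e+00 -1.e-04 -1.e+00] tool shift/0.4 [-0.0001 -0.0008  0.0002] spin -0.0003 t 30.7 q [ 0.23  0.45 -0.85  1.55  0.35  1.3  -0.23] grip 0.1501796157420358 78.03730130195618
[-1.01212001 -0.03799479 -6.00927318] [ 0.02806278 -0.00662837  0.03093495]
barN [234.  208.5] [36 33 31]
jarlid [261.9 213.8] [159 147 137]
tubec cap [215.2 219.6] [60 60 57]
tubec white [220.4 208. ] [152 141 130]
below base +x [199.5 236.6] [130 122 111]
base -x [269.2 245.8] [121 114 108]
base +x [202.6 235.1] [124 119 112]
-1 [104 105 105 101  96  96 102 102 110 116 116 117 117 116]
1 [146 146 145 145 136 119 119 110 110 113 118 118 119 119]
```

The load reads 6.0 N (0.61 kg) with almost no moment. The bar, base edges, lid and tube C all appear at the pixels expected for a level carrier 10 cm up.

```bash
python3 -c "
from workcell import manip
print(manip.hand_in())"
```

```text
the job is handed in; nothing more can be done
None
```

The tube is nested on the two in the trough and the carrier hangs level about 10 cm above the bench, held by its handle bar; I handed the job in at 30.8 s, but no verdict came back.

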